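# Tip a rock sample into the sieve and tare the pan

## Robot

A 6-joint arm with a two-finger parallel gripper is mounted at the origin on the work surface. World frame = base frame: x ahead of the robot, y to its left, z up, the work surface at z = 0. Lengths are in mm, angles in rad, forces in N, time in s.
With the tool pointing down it reaches from about 350 to 975 mm from the base axis. Payload 7.1 kg.
Tool frame: the origin (TCP) lies midway between the tips of the shut fingers; the grasp point (between the pads) lies 19 mm behind it; z points along the fingers, y is the line along which they close (so a half turn about z gives the same grasp; the last joint's range is limited). The gripper opens to 88 mm and grips with 3 to 60 N. Pads are 20 mm wide; open, the fingers measure 115 mm over their backs; the gripper's body (75 mm by 178 mm) begins 61 mm behind the grasp point.
Start: joints at [-1.219, 0.423, 1.63, -0, 1.089, -0.019], TCP at [226.492, -582.5, 222.675] pointing down, gripper open.
Joint ranges: [-3, 3], [-0.9, 2.11], [0.09, 2.58], [-1.31, 4.45], [0.11, 2.69], [-2.54, 2.54]. Speed limits (rad/s): [2.39, 2.39, 3.01, 3.14, 3.14, 3.14].

## Interface

Orientations are given as a unit quaternion [x, y, z, w].
In Python, from station import r gives the robot as it stands.
- The arm moves only by the tool step_arm, never from a script. Its argument "targets" is a list of rows, each an object of numbers: "tx", "ty", "tz": the shift along the world's x, y, z in units of 50 mm (1.0 is 50 mm); "wx", "wy", "wz": the turn, a rotation vector about the world's x, y, z in degrees; "fingers": the opening, from 0 (shut) to 1 (fully open). A call has 1 to 10 rows; each row is the pose to reach, as a shift and turn from the pose commanded when the call began; what a row does not reach only later rows make up. A row lasts 1/10 s, in which the tool goes at most 50 mm and 8.59 degrees, less where a joint would pass 70% of its speed; a pose out of reach is approached as far as the arm can. A call with a gripper value outside its range is refused whole. The fingers move at their own pace and stop on an object; "squeeze" is the grip in N (left out, the last holds). Time passes only in rows, so rows that repeat a pose let the fingers close. It gives the time, the measured TCP pose, the force, the opening and the grip force at its end, in the units of the state.
- r.observe(): the state, without advancing time (a new reading comes with each control period).
- r.snapshot(name): name is "side" or "top"; returns a dict with "image" (420x560x3 uint8, blue, green, red), "fx", "fy", "cx", "cy" (pixels), "extrinsics" (4x4, takes a point from world to camera coordinates). Camera axes: x right, y up, looking along -z (the intrinsics and any distortion apply to the point x, -y, -z); pixel columns grow to the right and rows downward; lengths in mm; the calibration is good to about 2 mm. A picture is of the moment at which its call begins. There is no depth.
- r.finish_job(): hands the job in; it is judged then, once.
The state is a dict: "time_s": time; "q": joint angles; "qvel": joint speeds; "joint_efforts": joint torques, N m; "tool_pos": TCP position; "ee_rot": TCP orientation; "contact_force": force on the tool from outside, world axes, zero at the start; "wrist_torque": the same for the moment, N m; "finger_gap": finger opening in mm; "gripper_force": force on a finger pad.
Only numpy, scipy, OpenCV 4.12 (cv2) and the standard library are available. Lean on these libraries where they do the work, as an engineer would, in place of code of your own. Each camera call takes 0.05 s, during which the arm holds its last target. There are 200 camera calls.

## Task

Pick up the sample pan by its handle, take it in under the clamp bar of the sieve shaker and tip all three stones into the sieve, without handling the stones themselves. Then set the empty pan down flat in the middle of the balance's platform and let go. Leave the other things on the table where they are.

Things in the scene. Friction and masses are not known exactly. Their poses are not given: they have to be found in the camera images.
- pan: bare aluminium sample pan, a smooth scoop 160 (x) x 130 (y) mm: floor 4 mm thick, side walls 28 mm high, back wall 32 mm, all 4 mm thick, NO wall at the front (+x), where stones slide out; 0.2 kg. A 30 mm wide neck behind the back wall carries a black handle plate. Origin: centre of its underside; z up. At the start on the table near the middle, handle towards the robot.
- pan_lip (a point): middle of the pan's open front edge, on the floor's upper face: [80, 0, 4] mm in the pan's frame
- pan_grip (a point): middle of the pan's black handle plate, [-142, 0, 44] mm in the pan's frame. The plate is 50 mm wide (pan y), 12 mm thick, 60 mm long; it rises from [-127, 0, 11] mm leaning back 25 degrees, top edge at [-152, 0, 65] mm; grip it across its thickness. The neck lies at z 8 to 16 mm. Axes of the pan.
- stone_a: crushed-rock lump, grey, irregular, about 62 x 42 x 34 mm, 65 g, one of three lying loose in the pan at the start. Origin: centre of its underside as it lies at the start.
- stone_b: crushed-rock lump, grey, irregular, about 66 x 40 x 32 mm, 65 g, one of three lying loose in the pan at the start. Origin: centre of its underside as it lies at the start.
- stone_c: crushed-rock lump, grey, irregular, about 60 x 44 x 36 mm, 65 g, one of three lying loose in the pan at the start. Origin: centre of its underside as it lies at the start.
- stone_a_center (a point): middle of stone_a, half way up
- stone_b_center (a point): middle of stone_b, half way up
- stone_c_center (a point): middle of stone_c, half way up
- shaker: sieve shaker, fixed, left or right: green base 240 (x) x 270 (y) x 55 mm high, on it a round brass sieve, 200 mm outside diameter, rim 110 mm above the table. Two 18 mm posts at x -30, y +-122 mm (shaker frame) carry a clamp bar 26 mm wide along y at x -30, 275 to 293 mm above the table; its black knob ends at 334 mm. Origin: centre of its underside; -x faces roughly to the robot.
- sieve_floor (a point): centre of the sieve's inner floor, 61 mm above the table, on the shaker's z axis; the sieve is 194 mm wide inside and 49 mm deep. Axes of the shaker.
- balance: bench balance, fixed to the table: grey housing 240 (x) x 200 (y) x 46 mm high with a square steel platform on top. Origin: centre of its underside; its display side (-x) faces roughly to the robot. It stands on the other side from the shaker.
- balance_top (a point): middle of the balance platform's upper face, [15, 0, 60] mm in the balance's frame; platform 175 x 175 mm. Axes of the balance.
- tin_a: blue round sample tin full of soil, 90 mm across, 45 mm high, origin at the centre of its underside. A bystander, to be left alone.
- tin_b: a second such tin, 90 mm across, 45 mm high. A bystander, to be left alone.
- jar: jar with a blue cap, 64 mm across, 95 mm high, beyond the pan, origin at the centre of its underside. A bystander, to be left alone.
- brush: sieve brush lying beyond the pan. A bystander, to be left alone.
- mallet: hammer lying at the right of the table. A bystander, to be left alone.
- spare_sieve: empty brass sieve, 200 mm across, 50 mm high, standing on the table at the robot's left; NOT the one on the shaker. A bystander, to be left alone.

How it is judged:
By the outcome, as a careful person would: the job done as asked, in the order asked, and still so for the second after the job is handed in, with the robot touching nothing.
It also fails if it takes over 70 s, if anything falls off the work surface, if the arm or the gripper's body presses on something with over 40 N, if the wrist force passes 120 N, or if a joint passes its speed limit or range.

## Working session

There is one attempt and no reset: what is moved stays moved. The work goes in short steps, Python scripts to look and compute and a tool call to move; the robot and the scene stay as the last step left them, time stands still between calls to the robot, and variables do not carry over. Pictures are saved under pics/ and viewed, at most 10 in all, crops included, and the job is handed in when it is done.

Besides the shell and the picture viewer there is one more tool, called after "Call:" as name(argument=value, ...), one argument or row to a line, values as JSON. step_arm: Moves the arm, as the interface text tells. Its arguments: {"type":"object","properties":{"targets":{"type":"array","items":{"type":"object","properties":{"tx":{"type":"number"},"ty":{"type":"number"},"tz":{"type":"number"},"wx":{"type":"number"},"wy":{"type":"number"},"wz":{"type":"number"},"fingers":{"type":"number"}}}},"squeeze":{"type":"number"}},"required":["targets"]}

```bash
ls; mkdir -p pics
cat > h.py <<'E'
import numpy as np, cv2
from station import r
def snap(n,f=None):
    s=r.snapshot(n)
    if f: cv2.imwrite('pics/'+f,s['image'])
    return s
def proj(s,P):
    E=np.array(s['extrinsics']);p=E[:3,:3]@np.array(P,float)+E[:3,3]
    return s['fx']*p[0]/-p[2]+s['cx'], s['fy']*-p[1]/-p[2]+s['cy']
def back(s,u,v,z):
    E=np.array(s['extrinsics']);R=E[:3,:3];c=-R.T@E[:3,3]
    d=R.T@np.array([(u-s['cx'])/s['fx'],-(v-s['cy'])/s['fy'],-1])
    return c+d*(z-c[2])/d[2]
E
python3 - <<'E'
from h import *
np.set_printoptions(suppress=True,precision=3)
a=snap('top');b=snap('side')
for s in(a,b):print({k:v for k,v in s.items() if k!='image'})
cv2.imwrite('pics/t.png',cv2.resize(a['image'],(800,600)));cv2.imwrite('pics/s.png',cv2.resize(b['image'],(800,600)))
print(r.observe())
E
```

```text
pics
{'fx': 421.2776012655023, 'fy': 421.2776012655023, 'cx': 272.79360779432176, 'cy': 209.55492828158884, 'extrinsics': array([[   -0.004,    -1.   ,    -0.018,   -14.312],
       [    0.985,    -0.007,     0.17 ,  -578.61 ],
       [   -0.17 ,    -0.017,     0.985, -1277.555],
       [    0.   ,     0.   ,     0.   ,     1.   ]])}
{'fx': 450.9130514315962, 'fy': 450.9130514315962, 'cx': 281.3388374756012, 'cy': 202.19163413291295, 'extrinsics': array([[    0.995,    -0.095,    -0.01 ,  -551.73 ],
       [    0.056,     0.493,     0.868,   -72.587],
       [   -0.078,    -0.865,     0.496, -1476.644],
       [    0.   ,     0.   ,     0.   ,     1.   ]])}
{'time_s': 0.1, 'q': array([-1.219,  0.424,  1.631, -0.   ,  1.089, -0.019]), 'qvel': array([ 0.   , -0.003, -0.002,  0.   , -0.   ,  0.001]), 'joint_efforts': array([ -0.   , -54.562, -27.433,   0.065,   0.019,  -0.   ]), 'tool_pos': array([ 226.332, -582.041,  221.996]), 'ee_rot': array([ 0.983,  0.184, -0.   , -0.001]), 'contact_force': array([ 0.131,  0.236, -0.279]), 'wrist_torque': array([-0.016,  0.016, -0.02 ]), 'gripper_force': 0.0, 'finger_gap': 87.37501335748426}
```

View pics/t.png

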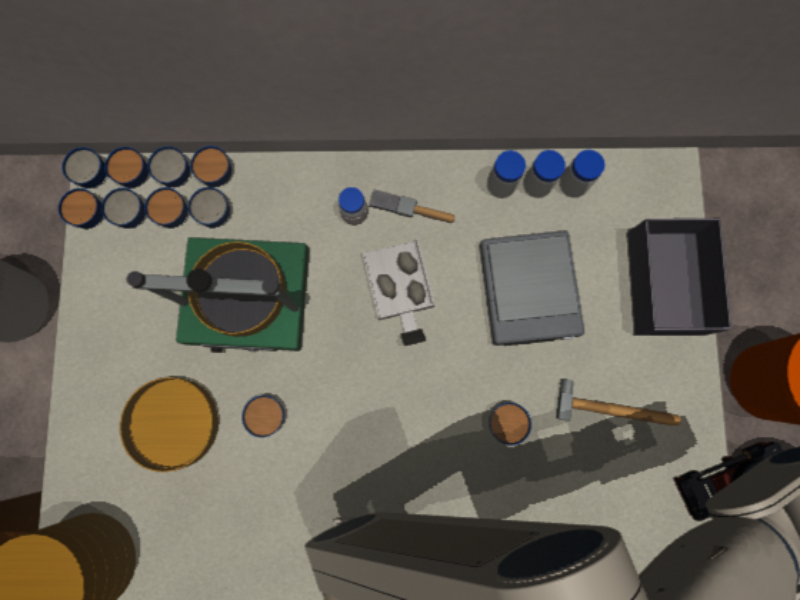

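View pics/s.png

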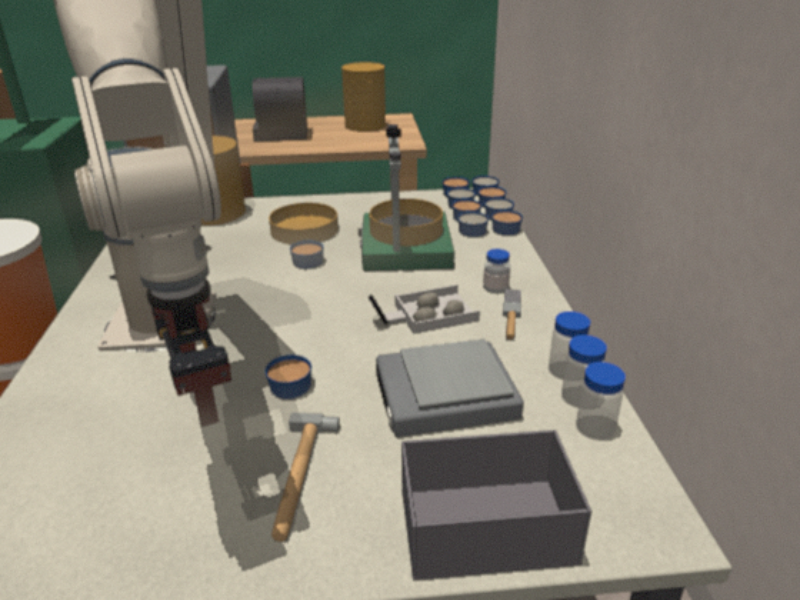

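The top view shows the pan at about (400,290) with its handle at (412,337), the shaker on the left at (243,293) and the balance on the right at (531,287). The side view shows the same layout. I'll enlarge these areas.

Run:
```python
from h import *
a=snap('top')['image']
def c(im,x,y,w,h,k):return cv2.resize(im[y:y+h,x:x+w],None,fx=k,fy=k,interpolation=cv2.INTER_CUBIC)
cv2.imwrite('pics/c1.png',np.hstack([c(a,245,160,65,95,6),c(a,335,155,68,95,6)]))
cv2.imwrite('pics/c2.png',c(a,85,155,133,100,6))
```

```text
(no output)
```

View pics/c1.png

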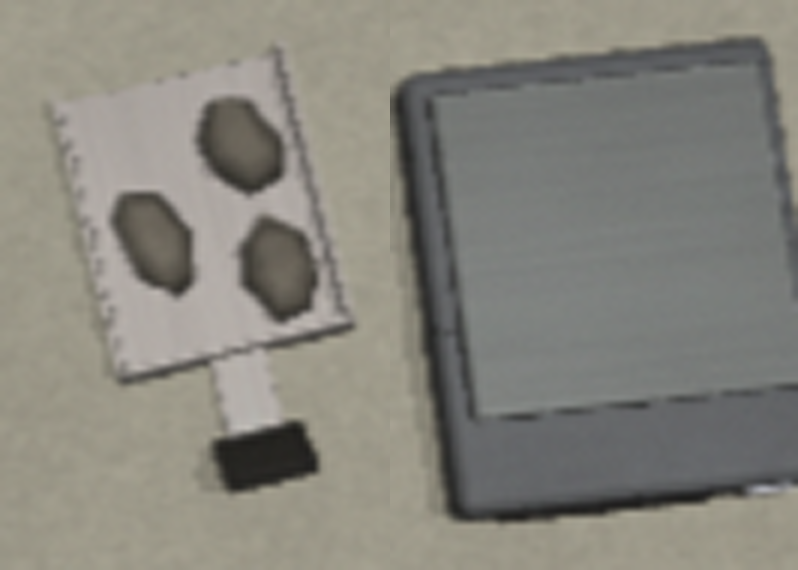

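View pics/c2.png

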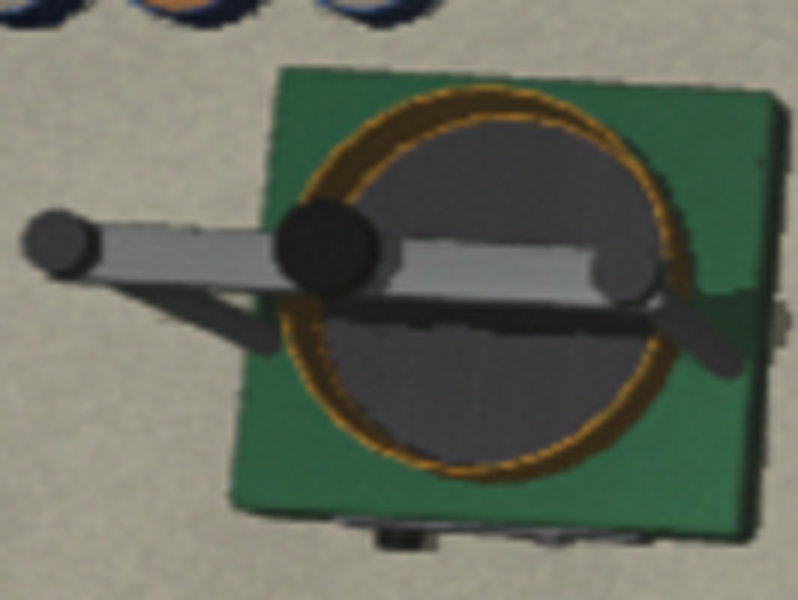

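```bash
cat > fit.py <<'E'
from h import *
from scipy.optimize import least_squares
from scipy.spatial.transform import Rotation as Ro
def fit(s,obj,pix,x0):
    def W(p):
        return (Ro.from_euler('z',p[2]).as_matrix()@np.array(obj,float).T).T+[p[0],p[1],0]
    f=lambda p:np.ravel([np.array(proj(s,w))-q for w,q in zip(W(p),pix)])
    o=least_squares(f,x0,x_scale=[100,100,1]);return o.x,np.round(f(o.x).reshape(-1,2),1)
E
python3 - <<'E'
from fit import *
np.set_printoptions(suppress=True,precision=3)
s=snap('top')
P=lambda L,ox,oy,sx=0:[((x-sx)/6+ox,y/6+oy) for x,y in L]
print('pan',fit(s,[[80,65,28],[80,-65,28],[-80,-65,32],[-80,65,32],[-154,25,65],[-154,-25,65]],
  P([(50,105),(279,50),(353,322),(120,378),(230,488),(318,468)],245,160),[600,0,0]))
h=87.5
print('bal',fit(s,[[15+h,h,60],[15+h,-h,60],[15-h,h,60],[120,100,46],[-120,100,46]],
  P([(430,98),(758,65),(475,415),(400,80),(460,515)],335,155,390),[600,-250,0]))
print('sha',fit(s,[[120,135,55],[120,-135,55],[-120,-135,55],[-120,135,55],[-30,122,293],[-30,-122,293]],
  P([(285,68),(773,92),(740,535),(233,507),(62,240),(628,268)],85,155),[600,300,0]))
for p in [(590,302),(283+0,302),(683,302)]:print(back(s,p[0]/6+85,p[1]/6+155,110))
for n,p in dict(tinA=(264,415),tinB=(511,423),jar=(351,200),mal=(567,398)).items(): print(n,back(s,p[0]*.7,p[1]*.7,45))
E
```

```text
pan (array([629.218, -35.14 ,   0.243]), array([[-0.4, -0.9],
       [ 0.1, -1.4],
       [ 0.5,  0.1],
       [-0.3,  0.8],
       [-0.5,  0.9],
       [ 0.6,  0.3]]))
bal (array([ 605.923, -333.494,    0.099]), array([[ 0.1, -0.4],
       [ 0.4, -0.7],
       [-0. ,  1.3],
       [-0.2, -1.1],
       [-0.2,  0.7]]))
sha (array([598.082, 310.982,  -0.06 ]), array([[-1.7, -1.3],
       [ 0.5, -1.1],
       [-0.2, -0.1],
       [-1.8, -0.1],
       [ 1.8,  0.9],
       [ 0.8,  1.1]]))
[582.858 251.813 110.   ]
[583.951 407.324 110.   ]
[582.528 204.838 110.   ]
tinA [328.946 253.849  45.   ]
tinB [ 310.372 -274.606   45.   ]
jar [809.816  70.072  45.   ]
mal [ 362.425 -396.081   45.   ]
```

The crops give the pan's wall corners, the handle's top edge, the balance platform's corners and the shaker base's corners, and the fits leave about 1 px of error. Next I'll plan the grasp.

```bash
cat > plan.py <<'E'
from fit import *
np.set_printoptions(suppress=True,precision=3)
PAN=[629.2,-35.1,.243]; BAL=[606,-333.5,.099]; SHA=[596,309,-.06]
c,s_=np.cos(np.radians(25)),np.sin(np.radians(25))
Rg=np.array([[0,c,s_],[0,0,0],[0,s_,-c]]);Rg[:,0]=np.cross(Rg[:,1],Rg[:,2])   # tool in pan
Tg=np.array([-142,0,44])+19*Rg[:,2]                                          # tcp in pan
def panR(yaw,pitch): return Ro.from_euler('ZY',[yaw,np.radians(pitch)]).as_matrix() # pitch>0: front down
def goal_origin(o,yaw,pitch=0,back=0):
    R=panR(yaw,pitch); return np.array(o)+R@(Tg-back*Rg[:,2]), R@Rg
def goal_lip(l,yaw,pitch=0):
    R=panR(yaw,pitch); return np.array(l)+R@(Tg-[80,0,4]), R@Rg
def local(B,p):
    return Ro.from_euler('z',B[2]).as_matrix()@np.array(p,float)+[B[0],B[1],0]
def delta(a,b):
    return np.r_[(b[0]-a[0])/50, Ro.from_matrix(b[1]@a[1].T).as_rotvec(degrees=True)]
def cur():
    o=r.observe();return o['tool_pos'],Ro.from_quat(o['ee_rot']).as_matrix()
E
python3 - <<'E'
from plan import *
c0=cur()
o=[PAN[0],PAN[1],0]
pre=goal_origin(o,PAN[2],0,110);g=goal_origin(o,PAN[2])
print(pre[0],g[0]);print('to pre',delta(c0,pre));print('pre->g',delta(pre,g))
E
```

```text
[454.044 -78.521 126.474] [499.166 -67.335  26.78 ]
to pre [  4.553  10.073  -1.914 -12.588 -24.263  81.257]
pre->g [ 0.902  0.224 -1.994  0.     0.     0.   ]
```

Call:
step_arm(
  targets=[
    {"tx": 0.2,"ty": 0.5,"wx": -0.6,"wy": -1.2,"wz": 4,"fingers": 0.5},
    {"tx": 0.6,"ty": 1.4,"wx": -1.5,"wy": -3,"wz": 10,"fingers": 0.5},
    {"tx": 1.0,"ty": 2.3,"wx": -2.5,"wy": -5,"wz": 17,"fingers": 0.5},
    {"tx": 1.5,"ty": 3.2,"wx": -3.7,"wy": -7.2,"wz": 24,"fingers": 0.5},
    {"tx": 1.9,"ty": 4.1,"wx": -4.7,"wy": -9,"wz": 31,"fingers": 0.5},
    {"tx": 2.3,"ty": 5.0,"wx": -6,"wy": -11.5,"wz": 38,"fingers": 0.5},
    {"tx": 2.7,"ty": 5.9,"wx": -7,"wy": -13.5,"wz": 45,"fingers": 0.5},
    {"tx": 3.1,"ty": 6.8,"wx": -8,"wy": -15.5,"wz": 52,"fingers": 0.5},
    {"tx": 3.5,"ty": 7.7,"wx": -9.1,"wy": -17.5,"wz": 59,"fingers": 0.5},
    {"tx": 3.9,"ty": 8.6,"wx": -10.2,"wy": -19.7,"wz": 66,"fingers": 0.5},
  ],
)

```text
validation failed for argument at $.ta...
```

Run:
```python
from plan import *
c0=cur();o=[PAN[0],PAN[1],0]
pre=goal_origin(o,PAN[2],0,110);print(c0[0],delta(c0,pre),r.observe()['q'])
```

```text
[ 226.406 -582.189  222.19 ] [  4.553  10.073  -1.914 -12.588 -24.263  81.257] [-1.219  0.424  1.63   0.     1.089 -0.019]
```

Call:
step_arm(
  targets=[
    {"tx": 0.2,"ty": 0.5,"tz": 0.0,"wx": -0.6,"wy": -1.2,"wz": 4.0,"fingers": 0.5},
  ],
)

```text
time_s: 0.3
tool_pos: [236.3, -559.4, 222.5]
ee_rot: [0.976, 0.218, 0.009, 0.008]
contact_force: [0.6, -0.1, 0.2]
finger_gap: 82.9
gripper_force: 0.0
```

Call:
step_arm(
  targets=[
    {"tx": 0.4,"ty": 0.9,"tz": 0,"wx": -1.1,"wy": -2.1,"wz": 7,"fingers": 0.5},
    {"tx": 0.8,"ty": 1.8,"tz": 0,"wx": -2.2,"wy": -4.2,"wz": 14,"fingers": 0.5},
    {"tx": 1.2,"ty": 2.7,"tz": 0,"wx": -3.3,"wy": -6.3,"wz": 21,"fingers": 0.5},
    {"tx": 1.6,"ty": 3.6,"tz": 0,"wx": -4.4,"wy": -8.4,"wz": 28,"fingers": 0.5},
    {"tx": 2.0,"ty": 4.5,"tz": 0,"wx": -5.5,"wy": -10.5,"wz": 35,"fingers": 0.5},
    {"tx": 2.4,"ty": 5.4,"tz": 0,"wx": -6.6,"wy": -12.6,"wz": 42,"fingers": 0.5},
    {"tx": 2.8,"ty": 6.3,"tz": 0,"wx": -7.7,"wy": -14.7,"wz": 49,"fingers": 0.5},
    {"tx": 3.2,"ty": 7.2,"tz": 0,"wx": -8.8,"wy": -16.8,"wz": 56,"fingers": 0.5},
    {"tx": 3.6,"ty": 8.1,"tz": 0,"wx": -9.9,"wy": -18.9,"wz": 63,"fingers": 0.5},
    {"tx": 4.0,"ty": 9.0,"tz": 0,"wx": -11,"wy": -21,"wz": 70,"fingers": 0.5},
  ],
)

```text
time_s: 1.3
tool_pos: [436.8, -105.7, 223.0]
ee_rot: [0.651, 0.731, 0.159, 0.126]
contact_force: [0.1, 0.3, 0.1]
finger_gap: 43.9
gripper_force: 0.0
```

Run:
```python
from plan import *
c0=cur();o=[PAN[0],PAN[1],0]
pre=goal_origin(o,PAN[2],0,110);print(c0[0],delta(c0,pre),r.observe()['q'])
```

```text
[ 436.799 -105.657  222.979] [ 0.345  0.543 -1.93  -1.031 -1.846  6.997] [-0.418  0.027  2.233  0.419  0.577 -0.851]
```

Call:
step_arm(
  targets=[
    {"tx": 0.2,"ty": 0.3,"tz": -0.6,"wx": -0.5,"wy": -0.9,"wz": 3.5,"fingers": 0.5},
    {"tx": 0.34,"ty": 0.54,"tz": -1.3,"wx": -1,"wy": -1.8,"wz": 7,"fingers": 0.5},
    {"tx": 0.34,"ty": 0.54,"tz": -1.93,"wx": -1,"wy": -1.8,"wz": 7,"fingers": 0.5},
    {"tx": 0.34,"ty": 0.54,"tz": -1.93,"wx": -1,"wy": -1.8,"wz": 7,"fingers": 0.5},
    {"tx": 0.34,"ty": 0.54,"tz": -1.93,"wx": -1,"wy": -1.8,"wz": 7,"fingers": 0.5},
  ],
)

```text
time_s: 1.8
tool_pos: [453.2, -80.4, 126.1]
ee_rot: [0.604, 0.768, 0.17, 0.131]
contact_force: [-0.5, -0.4, 0.7]
finger_gap: 43.8
gripper_force: 0.0
```

Run:
```python
from plan import *
c0=cur();o=[PAN[0],PAN[1],0]
pre=goal_origin(o,PAN[2],0,110);g=goal_origin(o,PAN[2]);print(c0[0],delta(c0,pre),delta(c0,g))
s=snap('side');im=s['image'];k=5;x0,y0=235,160
im=cv2.resize(im[y0:y0+115,x0:x0+150],None,fx=k,fy=k,interpolation=cv2.INTER_CUBIC)
def line(obj,B,col):
    q=[tuple(int(round((v-o+.5)*k)) for v,o in zip(proj(s,local(B,p)),(x0,y0))) for p in obj]
    for a,b in zip(q,q[1:]+q[:1]):cv2.line(im,a,b,col,1)
line([[80,65,0],[80,-65,0],[-80,-65,0],[-80,65,0]],PAN,(0,255,0))
line([[80,65,28],[-80,65,32],[-80,-65,32],[80,-65,28]],PAN,(0,0,255))
line([[-152,25,65],[-152,-25,65],[-127,-25,11],[-127,25,11]],PAN,(255,0,0))
h=87.5
line([[15+h,h,60],[15+h,-h,60],[15-h,-h,60],[15-h,h,60]],BAL,(0,0,255))
cv2.imwrite('pics/o1.png',im)
```

```text
[453.245 -80.381 126.099] [ 0.016  0.037  0.007 -0.143 -0.273  0.285] [ 0.918  0.261 -1.986 -0.143 -0.273  0.285]
```

View pics/o1.png

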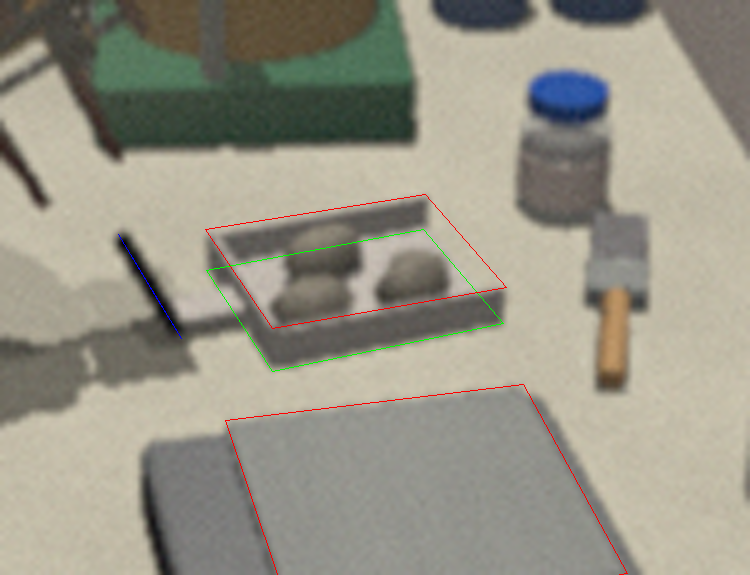

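The overlay matches the picture to about 1 px for the handle, the pan walls and the balance platform. I'll descend and grip.

Call:
step_arm(
  targets=[
    {"tx": 0.2,"ty": 0.06,"tz": -0.45,"wx": 0,"wy": 0,"wz": 0,"fingers": 0.5},
    {"tx": 0.43,"ty": 0.13,"tz": -0.95,"wx": -0.1,"wy": -0.2,"wz": 0.2,"fingers": 0.5},
    {"tx": 0.7,"ty": 0.2,"tz": -1.5,"wx": -0.1,"wy": -0.2,"wz": 0.2,"fingers": 0.5},
    {"tx": 0.91,"ty": 0.25,"tz": -1.97,"wx": -0.1,"wy": -0.2,"wz": 0.2,"fingers": 0.5},
    {"tx": 0.91,"ty": 0.25,"tz": -1.97,"wx": -0.1,"wy": -0.2,"wz": 0.2,"fingers": 0.5},
    {"tx": 0.91,"ty": 0.25,"tz": -1.97,"wx": -0.1,"wy": -0.2,"wz": 0.2,"fingers": 0.3},
    {"tx": 0.91,"ty": 0.25,"tz": -1.97,"wx": -0.1,"wy": -0.2,"wz": 0.2,"fingers": 0.2},
    {"tx": 0.91,"ty": 0.25,"tz": -1.97,"wx": -0.1,"wy": -0.2,"wz": 0.2,"fingers": 0.0},
    {"tx": 0.91,"ty": 0.25,"tz": -1.97,"wx": -0.1,"wy": -0.2,"wz": 0.2,"fingers": 0.0},
    {"tx": 0.91,"ty": 0.25,"tz": -1.97,"wx": -0.1,"wy": -0.2,"wz": 0.2,"fingers": 0.0},
  ],
  squeeze=50,
)

```text
time_s: 2.85
tool_pos: [499.8, -68.4, 28.9]
ee_rot: [0.602, 0.768, 0.171, 0.135]
contact_force: [-2.7, -1.8, 9.1]
finger_gap: 11.3
gripper_force: 50.0
```

Run:
```python
from plan import *
c0=cur();o=[PAN[0],PAN[1],0]
g=goal_origin(o,PAN[2]);print(delta(c0,g),r.observe()['q'])
l1=goal_origin([PAN[0],PAN[1],30],PAN[2],-8);print('lift',delta(c0,l1))
l2=goal_origin([560,-35,160],.1,-8);print('up/back',delta(l1,l2))
A=goal_lip(local(SHA,[-65,0,165]),SHA[2],-8);print('A',A[0],delta(l2,A))
B=goal_lip(local(SHA,[-15,0,160]),SHA[2],-8);print('B',B[0],delta(A,B))
C=goal_lip(local(SHA,[-20,0,128]),SHA[2],38);print('C',C[0],delta(B,C))
```

```text
[-0.014  0.02  -0.042  0.021  0.171  0.116] [-0.292  0.552  2.248  1.762  0.221 -2.258]
lift [-0.061  0.009  0.18   1.938 -7.596  0.12 ]
up/back [-1.451  0.386  2.6    0.     0.    -8.193]
A [316.446 325.793 157.78 ] [-2.157  7.488 -0.202 -0.    -0.    -9.167]
B [366.356 322.795 152.78 ] [ 0.998 -0.06  -0.1    0.     0.     0.   ]
C [421.728 319.469 277.684] [ 1.107 -0.067  2.498  2.758 45.917 -0.   ]
```

```bash
cat > kin.py <<'E'
from plan import *
D=[([-1.219,.4235,1.6305,0,1.089,-.019],[226.4,-582.2,222.2]),([-.418,.027,2.233,.419,.577,-.851],[436.8,-105.66,222.98])]
o=r.observe();D.append((o['q'],o['tool_pos']))
def fk(q,p):
    a,h,l2,l3,e,L,w=p
    E=lambda x,t:Ro.from_euler(x,t)
    R1=E('z',q[0]);R2=R1*E('y',q[1]);R3=R2*E('y',q[2]);R5=R3*E('z',q[3])*E('y',q[4])
    R=R5*E('z',q[5])
    return R1.apply([a,0,h])+R2.apply([0,0,l2])+R3.apply([e,0,l3])+R5.apply([w,0,0])+R.apply([0,0,L]),R
reg=np.array([0,350,500,500,0,300,0])
def f(p):return np.r_[np.ravel([fk(q,p)[0]-x for q,x in D]),(p-reg)*[3e-3,3e-3,1e-3,1e-3,3e-3,1e-3,1e-2]]
s=least_squares(f,reg);P=s.x
LO=np.array([-3,-.9,.09,-1.31,.11,-2.54]);HI=np.array([3,2.11,2.58,4.45,2.69,2.54])
K=fk(D[0][0],P)[1].inv()*Ro.from_euler('z',0)
C=(fk(D[2][0],P)[1].inv()*Ro.from_quat(o['ee_rot']))   # constant tool offset
def ik(g,q0):
    G=Ro.from_matrix(g[1])
    def e(q):
        x,R=fk(q,P);return np.r_[(x-g[0])/100,(G.inv()*R*C).as_rotvec()]
    o=least_squares(e,np.clip(q0,LO+1e-3,HI-1e-3),bounds=(LO,HI));return o.x,np.abs(o.fun).max()
if __name__=='__main__':
    print(P,f(P)[:9],C.as_rotvec())
    q=o['q'];A0=[629,-35]
    pts=[('up',goal_origin([600,-35,160],.243)),('upb',goal_origin([560,-35,160],.1,-5))]
    for i in range(1,5): pts.append((f'm{i}',goal_origin([560-40*i+40*0,-35+80*i,165],.1-.04*i,-5)))
    for pit in(-5,0):
      pts+=[('A',goal_lip(local(SHA,[-65,0,165]),SHA[2],pit)),('B',goal_lip(local(SHA,[-15,0,155]),SHA[2],pit))]
    for t in (10,20,30,38,45): pts.append((t,goal_lip(local(SHA,[-18,0,130]),SHA[2],t)))
    pts+=[('bal',goal_origin(local(BAL,[15,0,60]),BAL[2])),('bal+',goal_origin(local(BAL,[15,0,160]),BAL[2]))]
    for n,g in pts: q,e=ik(g,q);print(n,g[0],q,'%.4f'%e)
E
python3 kin.py
```

```text
[-20.256 360.8   585.059 511.232  94.497 351.569   4.019] [-11.221  -4.014  -0.797  -0.325  -1.334   1.07    0.141   0.977  -0.273] [-0.    -0.     1.571]
up [469.966 -67.235 186.78 ] [-0.312  0.136  2.24   0.543  0.445 -1.01 ] 0.0000
upb [424.884 -48.557 175.002] [-0.27   0.079  2.41   0.863  0.24  -1.173] 0.0000
m1 [384.45   36.857 180.002] [ 0.13  -0.016  2.487 -0.233  0.151  0.29 ] 0.0000
m2 [344.233 122.284 180.002] [ 0.629 -0.019  2.498 -0.937  0.363  1.448] 0.0000
m3 [304.233 207.716 180.002] [ 1.035  0.052  2.427 -0.909  0.584  1.811] 0.0000
m4 [264.45  293.143 180.002] [ 1.293  0.153  2.302 -0.81   0.74   1.98 ] 0.0000
A [316.363 325.798 169.045] [ 1.18   0.24   2.219 -0.844  0.685  1.91 ] 0.0000
B [366.273 322.8   159.045] [ 1.058  0.284  2.187 -0.887  0.618  1.844] 0.0000
A [317.532 325.728 187.78 ] [ 1.107  0.183  2.179 -0.642  0.706  1.648] 0.0000
B [367.442 322.73  177.78 ] [ 0.992  0.232  2.143 -0.655  0.647  1.558] 0.0000
10 [371.641 322.478 189.59 ] [ 0.865  0.218  2.055 -0.314  0.733  1.145] 0.0000
20 [385.105 321.669 224.588] [ 0.74   0.218  1.927 -0.078  0.937  0.844] 0.0000
30 [404.432 320.508 256.713] [0.632 0.264 1.784 0.061 1.161 0.666] 0.0000
38 [423.725 319.349 279.684] [0.559 0.327 1.66  0.134 1.342 0.576] 0.0000
45 [443.084 318.186 297.408] [0.504 0.396 1.547 0.185 1.498 0.523] 0.0000
bal [ 487.612 -345.259   86.78 ] [-0.819  0.512  1.985  0.78   0.498 -1.586] 0.0000
bal+ [ 487.612 -345.259  186.78 ] [-0.818  0.34   1.947  0.577  0.662 -1.343] 0.0000
```

```bash
cat > k2.py <<'E'
from kin import *
c=cur();q=r.observe()['q']
W=[('lift',goal_origin([629,-35,60],.243)),('up',goal_origin([600,-35,210],.2)),('m1',goal_origin([500,50,220],.1,-3)),('m2',goal_origin([440,140,210],0,-3)),('m3',goal_origin([440,240,195],-.06,-3)),('A',goal_lip(local(SHA,[-65,0,170]),SHA[2],-3)),('B',goal_lip(local(SHA,[-15,0,158]),SHA[2],-3))]
for n,g in W:
    q,e=ik(g,q);print(n,delta(c,g),q,'%.4f'%e);c=g
E
python3 k2.py
```

```text
lift [-0.018  0.022  1.158  0.021  0.171  0.116] [-0.292  0.402  2.238  1.075  0.247 -1.554] 0.0000
up [-0.605  0.112  3.    -0.     0.    -2.464] [-0.279  0.025  2.208  0.383  0.548 -0.771] 0.0000
m1 [-2.064  1.962  0.059  0.449 -2.968 -5.728] [ 0.099 -0.223  2.429  0.001  0.447 -0.002] 0.0000
m2 [-1.214  2.07  -0.2    0.    -0.    -5.73 ] [ 0.796 -0.205  2.449 -0.605  0.63   1.243] 0.0000
m3 [ 0.005  2.162 -0.3   -0.     0.    -3.438] [ 1.079  0.021  2.31  -0.702  0.722  1.656] 0.0000
A [ 0.232  1.554 -0.664  0.     0.     0.   ] [ 1.152  0.204  2.201 -0.751  0.7    1.789] 0.0000
B [ 0.998 -0.06  -0.24   0.     0.     0.   ] [ 1.031  0.255  2.169 -0.784  0.631  1.717] 0.0000
```

Call:
step_arm(
  targets=[
    {"tx": 0,"ty": 0,"tz": 0.05,"wx": 0,"wy": 0,"wz": 0,"fingers": 0},
    {"tx": 0,"ty": 0,"tz": 0.12,"wx": 0,"wy": 0,"wz": 0,"fingers": 0},
    {"tx": 0,"ty": 0,"tz": 0.22,"wx": 0,"wy": 0,"wz": 0,"fingers": 0},
    {"tx": 0,"ty": 0,"tz": 0.34,"wx": 0,"wy": 0,"wz": 0,"fingers": 0},
    {"tx": 0,"ty": 0,"tz": 0.48,"wx": 0,"wy": 0,"wz": 0,"fingers": 0},
    {"tx": 0,"ty": 0,"tz": 0.63,"wx": 0,"wy": 0,"wz": 0,"fingers": 0},
    {"tx": 0,"ty": 0,"tz": 0.8,"wx": 0,"wy": 0,"wz": 0,"fingers": 0},
    {"tx": 0,"ty": 0,"tz": 0.97,"wx": 0,"wy": 0,"wz": 0,"fingers": 0},
    {"tx": 0,"ty": 0,"tz": 1.1,"wx": 0,"wy": 0,"wz": 0,"fingers": 0},
    {"tx": 0,"ty": 0,"tz": 1.16,"wx": 0,"wy": 0,"wz": 0,"fingers": 0},
  ],
  squeeze=60,
)

```text
time_s: 3.85
tool_pos: [498.3, -67.9, 85.9]
ee_rot: [0.602, 0.769, 0.17, 0.133]
contact_force: [-0.1, 0.3, -3.8]
finger_gap: 11.4
gripper_force: 60.0
```

```bash
python3 k2.py | head -3
python3 - <<'E'
from h import *
s=snap('side')['image'];t=snap('top')['image']
f=lambda im,x,y:cv2.resize(im[y:y+120,x:x+80],None,fx=5,fy=5,interpolation=cv2.INTER_CUBIC)
cv2.imwrite('pics/l.png',np.hstack([f(s,260,140),f(t,240,150)]))
o=r.observe();print(o['contact_force'],o['finger_gap'],o['wrist_torque'],o['q'])
E
```

```text
lift [ 0.014  0.012  0.017  0.03  -0.016  0.033] [-0.293  0.402  2.24   1.08   0.247 -1.561] 0.0000
up [-0.605  0.112  3.    -0.     0.    -2.464] [-0.279  0.025  2.208  0.383  0.548 -0.771] 0.0000
m1 [-2.064  1.962  0.059  0.449 -2.968 -5.728] [ 0.099 -0.223  2.429  0.001  0.447 -0.002] 0.0000
[-0.15080362  0.1612672  -3.46721121] 11.520625895947838 [-0.21937779  0.72013985  0.00638652] [-0.2918226   0.40508416  2.24125544  1.09532573  0.24392133 -1.57537386]
```

View pics/l.png

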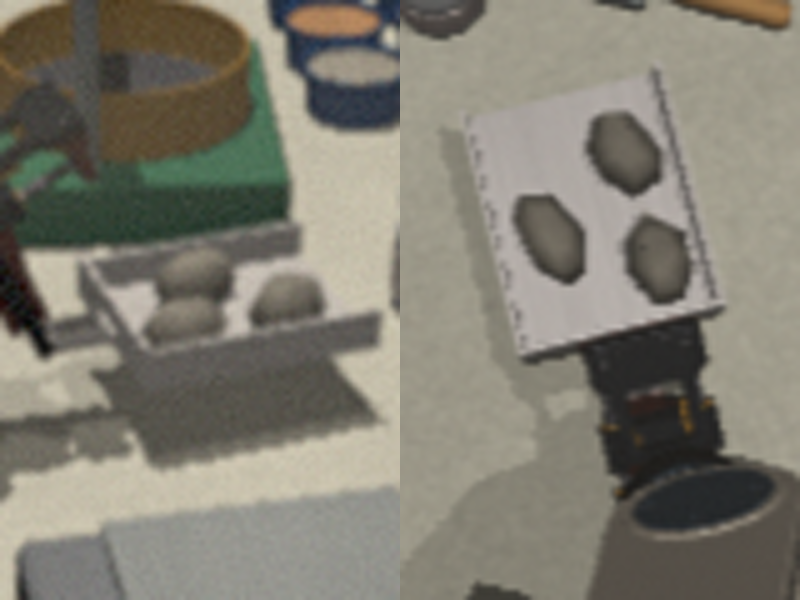

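The pan is held level with all three stones in it, and the force of about 3.8 N matches its loaded weight. I'll raise it.

Call:
step_arm(
  targets=[
    {"tx": 0,"ty": 0,"tz": 0.1,"wx": 0,"wy": 0,"wz": 0,"fingers": 0},
    {"tx": -0.03,"ty": 0.01,"tz": 0.3,"wx": 0,"wy": 0,"wz": -0.2,"fingers": 0},
    {"tx": -0.08,"ty": 0.02,"tz": 0.6,"wx": 0,"wy": 0,"wz": -0.4,"fingers": 0},
    {"tx": -0.15,"ty": 0.04,"tz": 1.0,"wx": 0,"wy": 0,"wz": -0.7,"fingers": 0},
    {"tx": -0.24,"ty": 0.06,"tz": 1.4,"wx": 0,"wy": 0,"wz": -1.1,"fingers": 0},
    {"tx": -0.33,"ty": 0.08,"tz": 1.8,"wx": 0,"wy": 0,"wz": -1.5,"fingers": 0},
    {"tx": -0.42,"ty": 0.1,"tz": 2.2,"wx": 0,"wy": 0,"wz": -1.8,"fingers": 0},
    {"tx": -0.5,"ty": 0.11,"tz": 2.6,"wx": 0,"wy": 0,"wz": -2.1,"fingers": 0},
    {"tx": -0.56,"ty": 0.12,"tz": 2.9,"wx": 0,"wy": 0,"wz": -2.4,"fingers": 0},
    {"tx": -0.59,"ty": 0.12,"tz": 3.02,"wx": 0,"wy": 0,"wz": -2.5,"fingers": 0},
  ],
)

```text
time_s: 4.95
tool_pos: [468.9, -61.8, 237.4]
ee_rot: [0.618, 0.755, 0.167, 0.137]
contact_force: [-0.0, 0.6, -4.2]
finger_gap: 11.5
gripper_force: 60.0
```

Call:
step_arm(
  targets=[
    {"tx": -0.05,"ty": 0.05,"tz": 0,"wx": 0,"wy": -0.1,"wz": -0.2,"fingers": 0},
    {"tx": -0.17,"ty": 0.16,"tz": 0,"wx": 0,"wy": -0.3,"wz": -0.5,"fingers": 0},
    {"tx": -0.36,"ty": 0.34,"tz": 0.01,"wx": 0.1,"wy": -0.6,"wz": -1.1,"fingers": 0},
    {"tx": -0.6,"ty": 0.57,"tz": 0.02,"wx": 0.1,"wy": -0.9,"wz": -1.7,"fingers": 0},
    {"tx": -0.85,"ty": 0.81,"tz": 0.03,"wx": 0.2,"wy": -1.2,"wz": -2.4,"fingers": 0},
    {"tx": -1.1,"ty": 1.05,"tz": 0.03,"wx": 0.2,"wy": -1.6,"wz": -3.1,"fingers": 0},
    {"tx": -1.35,"ty": 1.28,"tz": 0.04,"wx": 0.3,"wy": -2,"wz": -3.8,"fingers": 0},
    {"tx": -1.6,"ty": 1.52,"tz": 0.05,"wx": 0.3,"wy": -2.3,"wz": -4.5,"fingers": 0},
    {"tx": -1.85,"ty": 1.76,"tz": 0.06,"wx": 0.4,"wy": -2.7,"wz": -5.2,"fingers": 0},
    {"tx": -2.06,"ty": 2.0,"tz": 0.06,"wx": 0.4,"wy": -3,"wz": -5.7,"fingers": 0},
  ],
)

```text
time_s: 5.95
tool_pos: [364.1, 38.5, 238.0]
ee_rot: [0.652, 0.719, 0.178, 0.162]
contact_force: [0.6, 0.6, -4.8]
finger_gap: 11.7
gripper_force: 60.0
```

```bash
sed -i 's/^for n,g in W/import sys\nW=W[int(sys.argv[1]):]\nfor n,g in W/' k2.py; python3 k2.py 2; python3 -c "
from h import *
print(r.observe()['q'],r.observe()['contact_force'])"
```

```text
m1 [ 0.027 -0.041  0.034  0.036 -0.128  0.112] [ 0.099 -0.223  2.423  0.001  0.452 -0.002] 0.0000
m2 [-1.214  2.07  -0.2    0.    -0.    -5.73 ] [ 0.812 -0.201  2.446 -0.61   0.637  1.261] 0.0000
m3 [ 0.005  2.162 -0.3   -0.     0.    -3.438] [ 1.091  0.021  2.311 -0.702  0.726  1.667] 0.0000
A [ 0.232  1.554 -0.664  0.     0.     0.   ] [ 1.162  0.201  2.205 -0.75   0.704  1.798] 0.0000
B [ 0.998 -0.06  -0.24   0.     0.     0.   ] [ 1.042  0.251  2.174 -0.784  0.635  1.726] 0.0000
[ 0.05704966 -0.22059117  2.42659736  0.04323389  0.44987299 -0.07537521] [ 0.61371637  0.56303318 -4.81451369]
```

Call:
step_arm(
  targets=[
    {"tx": -0.02,"ty": 0.04,"tz": 0,"wx": 0,"wy": 0,"wz": -0.1,"fingers": 0},
    {"tx": -0.08,"ty": 0.14,"tz": 0,"wx": 0,"wy": 0,"wz": -0.4,"fingers": 0},
    {"tx": -0.19,"ty": 0.32,"tz": -0.02,"wx": 0,"wy": 0,"wz": -0.9,"fingers": 0},
    {"tx": -0.33,"ty": 0.56,"tz": -0.04,"wx": 0,"wy": 0,"wz": -1.5,"fingers": 0},
    {"tx": -0.48,"ty": 0.8,"tz": -0.06,"wx": 0,"wy": 0,"wz": -2.2,"fingers": 0},
    {"tx": -0.62,"ty": 1.05,"tz": -0.08,"wx": 0,"wy": 0,"wz": -2.8,"fingers": 0},
    {"tx": -0.76,"ty": 1.3,"tz": -0.1,"wx": 0,"wy": 0,"wz": -3.5,"fingers": 0},
    {"tx": -0.9,"ty": 1.55,"tz": -0.12,"wx": 0,"wy": 0,"wz": -4.2,"fingers": 0},
    {"tx": -1.05,"ty": 1.8,"tz": -0.15,"wx": 0,"wy": 0,"wz": -5,"fingers": 0},
    {"tx": -1.17,"ty": 2.05,"tz": -0.17,"wx": 0,"wy": -0.1,"wz": -5.6,"fingers": 0},
  ],
)

```text
time_s: 6.95
tool_pos: [307.3, 141.0, 230.4]
ee_rot: [0.686, 0.686, 0.171, 0.172]
contact_force: [-0.1, -0.2, -3.2]
finger_gap: 11.5
gripper_force: 60.0
```

Call:
step_arm(
  targets=[
    {"tx": -0.02,"ty": 0.25,"tz": -0.03,"wx": 0,"wy": 0,"wz": -0.4,"fingers": 0},
    {"tx": -0.02,"ty": 0.5,"tz": -0.06,"wx": 0,"wy": 0,"wz": -0.8,"fingers": 0},
    {"tx": -0.02,"ty": 0.75,"tz": -0.1,"wx": 0,"wy": 0,"wz": -1.2,"fingers": 0},
    {"tx": -0.02,"ty": 1.0,"tz": -0.15,"wx": 0,"wy": 0,"wz": -1.6,"fingers": 0},
    {"tx": -0.02,"ty": 1.25,"tz": -0.2,"wx": 0,"wy": 0,"wz": -2,"fingers": 0},
    {"tx": -0.02,"ty": 1.5,"tz": -0.25,"wx": 0,"wy": 0,"wz": -2.4,"fingers": 0},
    {"tx": -0.02,"ty": 1.7,"tz": -0.28,"wx": 0,"wy": 0,"wz": -2.8,"fingers": 0},
    {"tx": -0.02,"ty": 1.9,"tz": -0.3,"wx": 0,"wy": 0,"wz": -3.1,"fingers": 0},
    {"tx": -0.01,"ty": 2.05,"tz": -0.3,"wx": 0,"wy": 0,"wz": -3.4,"fingers": 0},
    {"tx": 0,"ty": 2.1,"tz": -0.3,"wx": 0,"wy": 0,"wz": -3.4,"fingers": 0},
  ],
)

```text
time_s: 7.95
tool_pos: [308.1, 246.4, 216.0]
ee_rot: [0.705, 0.666, 0.166, 0.177]
contact_force: [0.5, -0.4, -2.5]
finger_gap: 11.7
gripper_force: 60.0
```

```bash
python3 k2.py 4; python3 -c "
from h import *
print(r.observe()['q'],r.observe()['contact_force'])"
```

```text
m3 [-0.061  0.033 -0.025  0.075  0.103 -0.131] [ 0.999  0.007  2.325 -0.705  0.684  1.587] 0.0000
A [ 0.232  1.554 -0.664  0.     0.     0.   ] [ 1.086  0.219  2.203 -0.776  0.657  1.758] 0.0000
B [ 0.998 -0.06  -0.24   0.     0.     0.   ] [ 0.975  0.28   2.159 -0.806  0.594  1.691] 0.0000
[ 9.64425821e-01 -1.33718722e-03  2.31932377e+00 -6.97095852e-01
  6.77683310e-01  1.54260246e+00] [ 0.50780577 -0.37474171 -2.51057042]
```

Call:
step_arm(
  targets=[
    {"tx": 0,"ty": 0.1,"tz": -0.05,"wx": 0,"wy": 0,"wz": 0,"fingers": 0},
    {"tx": 0.03,"ty": 0.3,"tz": -0.13,"wx": 0,"wy": 0,"wz": 0,"fingers": 0},
    {"tx": 0.06,"ty": 0.55,"tz": -0.24,"wx": 0,"wy": 0,"wz": 0,"fingers": 0},
    {"tx": 0.09,"ty": 0.8,"tz": -0.35,"wx": 0,"wy": 0,"wz": 0,"fingers": 0},
    {"tx": 0.12,"ty": 1.05,"tz": -0.46,"wx": 0,"wy": 0,"wz": 0,"fingers": 0},
    {"tx": 0.14,"ty": 1.28,"tz": -0.56,"wx": 0,"wy": 0,"wz": 0,"fingers": 0},
    {"tx": 0.16,"ty": 1.46,"tz": -0.64,"wx": 0,"wy": 0,"wz": 0,"fingers": 0},
    {"tx": 0.17,"ty": 1.56,"tz": -0.68,"wx": 0,"wy": 0,"wz": -0.1,"fingers": 0},
    {"tx": 0.17,"ty": 1.58,"tz": -0.68,"wx": 0,"wy": 0,"wz": -0.1,"fingers": 0},
    {"tx": 0.17,"ty": 1.58,"tz": -0.68,"wx": 0,"wy": 0,"wz": -0.1,"fingers": 0},
  ],
)

```text
time_s: 8.95
tool_pos: [316.4, 324.4, 182.1]
ee_rot: [0.706, 0.665, 0.166, 0.178]
contact_force: [-0.6, -0.3, -3.2]
finger_gap: 11.9
gripper_force: 60.0
```

```bash
python3 k2.py 5
python3 - <<'E'
from plan import *
s=snap('side');t=snap('top')
def f(s,x0,y0,k=5):
    im=cv2.resize(s['image'][y0:y0+120,x0:x0+80],None,fx=k,fy=k,interpolation=cv2.INTER_CUBIC)
    def line(obj,col,B=SHA):
        q=[tuple(int(round((v-o+.5)*k)) for v,o in zip(proj(s,local(B,p)),(x0,y0))) for p in obj]
        for a,b in zip(q,q[1:]+q[:1]):cv2.line(im,a,b,col,1)
    line([[98*np.cos(a),98*np.sin(a),110] for a in np.linspace(0,6.28,40)],(0,0,255))
    line([[-43,-122,293],[-43,122,293],[-17,122,293],[-17,-122,293]],(0,255,0))
    return im
cv2.imwrite('pics/A.png',np.hstack([f(s,230,85),f(t,125,155)]))
print(r.observe()['contact_force'])
E
```

```text
A [ 0.004  0.029 -0.012  0.11   0.137  0.003] [ 1.085  0.192  2.214 -0.761  0.668  1.739] 0.0000
B [ 0.998 -0.06  -0.24   0.     0.     0.   ] [ 0.973  0.25   2.174 -0.791  0.603  1.671] 0.0000
[-0.866 -0.832 -4.585]
```

View pics/A.png

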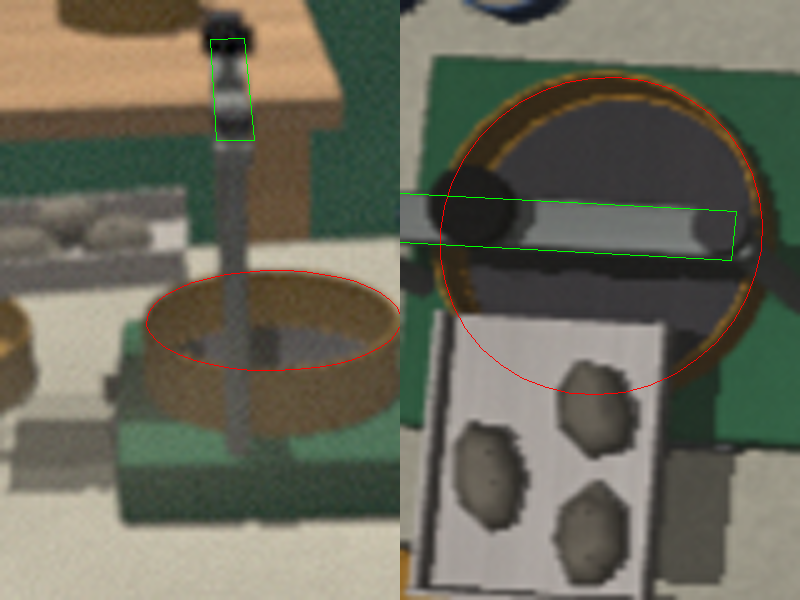

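The pan is level just short of the bar with all three stones in it, and the sieve and bar overlays agree to about 1 px. I'll go in under the bar and compute the tipping rows.

Call:
step_arm(
  targets=[
    {"tx": 0.05,"ty": 0,"tz": -0.01,"wx": 0,"wy": 0,"wz": 0,"fingers": 0},
    {"tx": 0.17,"ty": 0,"tz": -0.04,"wx": 0,"wy": 0,"wz": 0,"fingers": 0},
    {"tx": 0.33,"ty": 0,"tz": -0.08,"wx": 0,"wy": 0,"wz": 0,"fingers": 0},
    {"tx": 0.5,"ty": 0,"tz": -0.12,"wx": 0,"wy": 0,"wz": 0,"fingers": 0},
    {"tx": 0.67,"ty": -0.01,"tz": -0.17,"wx": 0,"wy": 0,"wz": 0,"fingers": 0},
    {"tx": 0.82,"ty": -0.02,"tz": -0.21,"wx": 0.1,"wy": 0.1,"wz": 0,"fingers": 0},
    {"tx": 0.94,"ty": -0.03,"tz": -0.24,"wx": 0.1,"wy": 0.1,"wz": 0,"fingers": 0},
    {"tx": 1.0,"ty": -0.03,"tz": -0.25,"wx": 0.1,"wy": 0.1,"wz": 0,"fingers": 0},
    {"tx": 1.0,"ty": -0.03,"tz": -0.25,"wx": 0.1,"wy": 0.1,"wz": 0,"fingers": 0},
  ],
)

```text
time_s: 9.95
tool_pos: [366.9, 322.8, 169.5]
ee_rot: [0.707, 0.665, 0.166, 0.176]
contact_force: [-0.1, 0.7, -4.0]
finger_gap: 11.6
gripper_force: 60.0
```

```bash
cat > k3.py <<'E'
from plan import *
c0=cur()
B=goal_lip(local(SHA,[-15,0,158]),SHA[2],-3);print(delta(c0,B))
P=[0,3,6,9,12,15,18,20,22,24,25.5,27,28.5,30,31.5,33,34.5,36,37,38]
for i,p in enumerate(P):
    if i==10: c0=goal_lip(L,SHA[2],P[9])
    L=local(SHA,[-15-min(p,10)*.7,0,158-40*min(1,(p+3)/23)])
    print(i,np.round(delta(c0,goal_lip(L,SHA[2],p)),2))
E
python3 k3.py
```

```text
[-0.007 -0.001  0.    -0.002  0.037  0.043]
0 [ 0.01 -0.    0.12  0.18  3.03  0.04]
1 [-0.   -0.    0.24  0.36  6.03  0.04]
2 [-0.   -0.    0.36  0.54  9.02  0.04]
3 [ 0.01 -0.    0.47  0.72 12.02  0.04]
4 [ 0.06 -0.    0.58  0.9  15.01  0.04]
5 [ 0.13 -0.01  0.69  1.08 18.    0.04]
6 [ 0.22 -0.01  0.79  1.26 21.    0.04]
7 [ 0.28 -0.02  0.86  1.39 22.99  0.04]
8 [ 0.35 -0.02  0.99  1.51 24.99  0.04]
9 [ 0.43 -0.03  1.13  1.63 26.99  0.04]
10 [ 0.06 -0.    0.1   0.09  1.5   0.  ]
11 [ 0.12 -0.01  0.19  0.18  2.99  0.  ]
12 [ 0.18 -0.01  0.29  0.27  4.49 -0.  ]
13 [ 0.25 -0.01  0.38  0.36  5.99  0.  ]
14 [ 0.31 -0.02  0.47  0.45  7.49  0.  ]
15 [ 0.38 -0.02  0.56  0.54  8.98 -0.  ]
16 [ 0.45 -0.03  0.64  0.63 10.48  0.  ]
17 [ 0.53 -0.03  0.73  0.72 11.98  0.  ]
18 [ 0.58 -0.03  0.78  0.78 12.98  0.  ]
19 [ 0.63 -0.04  0.84  0.84 13.97 -0.  ]
```

Call:
step_arm(
  targets=[
    {"tx": 0.01,"ty": 0,"tz": 0.12,"wx": 0.18,"wy": 3,"wz": 0,"fingers": 0},
    {"tx": 0,"ty": 0,"tz": 0.24,"wx": 0.36,"wy": 6,"wz": 0,"fingers": 0},
    {"tx": 0,"ty": 0,"tz": 0.36,"wx": 0.54,"wy": 9,"wz": 0,"fingers": 0},
    {"tx": 0.01,"ty": 0,"tz": 0.47,"wx": 0.72,"wy": 12,"wz": 0,"fingers": 0},
    {"tx": 0.06,"ty": 0,"tz": 0.58,"wx": 0.9,"wy": 15,"wz": 0,"fingers": 0},
    {"tx": 0.13,"ty": -0.01,"tz": 0.69,"wx": 1.08,"wy": 18,"wz": 0,"fingers": 0},
    {"tx": 0.22,"ty": -0.01,"tz": 0.79,"wx": 1.26,"wy": 21,"wz": 0,"fingers": 0},
    {"tx": 0.28,"ty": -0.02,"tz": 0.86,"wx": 1.39,"wy": 23,"wz": 0,"fingers": 0},
    {"tx": 0.35,"ty": -0.02,"tz": 0.99,"wx": 1.5,"wy": 25,"wz": 0,"fingers": 0},
    {"tx": 0.43,"ty": -0.03,"tz": 1.13,"wx": 1.63,"wy": 27,"wz": 0,"fingers": 0},
  ],
)

```text
time_s: 10.95
tool_pos: [387.6, 321.2, 226.3]
ee_rot: [0.728, 0.686, 0.005, 0.006]
contact_force: [-0.2, 0.6, -3.9]
finger_gap: 12.0
gripper_force: 60.0
```

Call:
step_arm(
  targets=[
    {"tx": 0.06,"ty": 0,"tz": 0.1,"wx": 0.09,"wy": 1.5,"wz": 0,"fingers": 0},
    {"tx": 0.12,"ty": -0.01,"tz": 0.19,"wx": 0.18,"wy": 3,"wz": 0,"fingers": 0},
    {"tx": 0.18,"ty": -0.01,"tz": 0.29,"wx": 0.27,"wy": 4.5,"wz": 0,"fingers": 0},
    {"tx": 0.25,"ty": -0.01,"tz": 0.38,"wx": 0.36,"wy": 6,"wz": 0,"fingers": 0},
    {"tx": 0.31,"ty": -0.02,"tz": 0.47,"wx": 0.45,"wy": 7.5,"wz": 0,"fingers": 0},
    {"tx": 0.38,"ty": -0.02,"tz": 0.56,"wx": 0.54,"wy": 9,"wz": 0,"fingers": 0},
    {"tx": 0.45,"ty": -0.03,"tz": 0.64,"wx": 0.63,"wy": 10.5,"wz": 0,"fingers": 0},
    {"tx": 0.53,"ty": -0.03,"tz": 0.73,"wx": 0.72,"wy": 12,"wz": 0,"fingers": 0},
    {"tx": 0.58,"ty": -0.03,"tz": 0.78,"wx": 0.78,"wy": 13,"wz": 0,"fingers": 0},
    {"tx": 0.63,"ty": -0.04,"tz": 0.84,"wx": 0.84,"wy": 14,"wz": 0,"fingers": 0},
  ],
)

```text
time_s: 11.95
tool_pos: [419.5, 319.5, 268.3]
ee_rot: [0.723, 0.681, -0.078, -0.083]
contact_force: [-0.2, -0.1, -2.7]
finger_gap: 12.0
gripper_force: 60.0
```

Call:
step_arm(
  targets=[
    {"tx": 0,"ty": 0,"tz": 0,"wx": 0,"wy": 0,"wz": 0,"fingers": 0},
    {"tx": 0,"ty": 0,"tz": 0,"wx": 0,"wy": 0,"wz": 0,"fingers": 0},
    {"tx": 0,"ty": 0,"tz": 0,"wx": 0,"wy": 0,"wz": 0,"fingers": 0},
    {"tx": 0,"ty": 0,"tz": 0,"wx": 0,"wy": 0,"wz": 0,"fingers": 0},
  ],
)

```text
time_s: 12.35
tool_pos: [419.1, 319.5, 268.1]
ee_rot: [0.723, 0.681, -0.078, -0.083]
contact_force: [-0.8, 0.1, -1.6]
finger_gap: 11.5
gripper_force: 60.0
```

Run:
```python
from plan import *
s=snap('side');t=snap('top')
f=lambda im,x,y:cv2.resize(im[y:y+120,x:x+80],None,fx=5,fy=5,interpolation=cv2.INTER_CUBIC)
cv2.imwrite('pics/T.png',np.hstack([f(s['image'],240,75),f(t['image'],125,155)]))
print(r.observe()['contact_force'],r.observe()['q'])
c0=cur();print(delta(c0,goal_lip(local(SHA,[-22,0,118]),SHA[2],38)))
```

```text
[ 0.185 -0.02  -2.544] [0.552 0.319 1.694 0.134 1.318 0.566]
[ 0.009  0.002 -0.009 -0.012 -0.03   0.   ]
```

View pics/T.png

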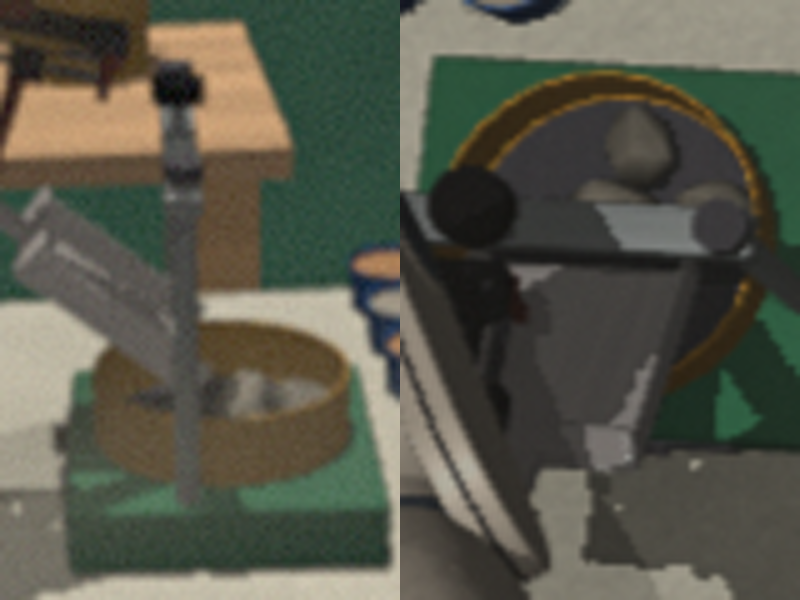

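Both views show all three stones in the sieve (top view about (640,145), (610,190), (710,195)) and an empty pan. I'll level the pan and back out.

```bash
cat > k4.py <<'E'
from kin import *
c0=cur();q=r.observe()['q']
W=[('lev1',goal_lip(local(SHA,[-25,0,135]),SHA[2],25)),('lev2',goal_lip(local(SHA,[-30,0,160]),SHA[2],5)),('A',goal_lip(local(SHA,[-65,0,175]),SHA[2],0)),
('m3',goal_origin([440,240,200],-.06)),('m2',goal_origin([450,140,220],0)),('m1',goal_origin([500,50,230],.1)),('m0',goal_origin([530,-100,230],.1)),('b3',goal_origin([560,-250,200],BAL[2])),
('b1',goal_origin(local(BAL,[15,0,110]),BAL[2])),('b0',goal_origin(local(BAL,[15,0,61]),BAL[2]))]
import sys
for n,g in W[int(sys.argv[1]):]:
    q,e=ik(g,q);print(n,np.round(delta(c0,g),2),q,'%.4f'%e);c0=g
E
python3 k4.py 0
```

```text
lev1 [ -0.64   0.04  -0.44  -0.79 -13.01  -0.  ] [ 0.693  0.196  1.883 -0.     1.062  0.753] 0.0000
lev2 [ -0.64   0.04  -0.89  -1.2  -19.96  -0.  ] [ 0.971  0.198  2.059 -0.445  0.75   1.338] 0.0000
A [-0.75  0.05 -0.07 -0.3  -4.99 -0.  ] [ 1.129  0.197  2.105 -0.603  0.764  1.616] 0.0000
m3 [-0.23 -1.55  0.58  0.    0.    0.  ] [ 1.053 -0.025  2.272 -0.571  0.777  1.502] 0.0000
m2 [ 0.2  -2.16  0.4   0.   -0.    3.44] [ 0.727 -0.36   2.485 -0.435  0.73   1.012] 0.0000
m1 [ 1.01 -2.07  0.2  -0.    0.    5.73] [ 0.099 -0.407  2.499  0.001  0.613 -0.001] 0.0000
m0 [ 0.6 -3.   0.   0.   0.   0. ] [-0.492 -0.193  2.352  0.399  0.653 -0.87 ] 0.0000
b3 [ 0.6  -3.   -0.6   0.   -0.   -0.06] [-0.802  0.143  2.096  0.543  0.696 -1.287] 0.0000
b1 [ 1.22 -1.64 -1.8   0.    0.    0.  ] [-0.826  0.499  1.842  0.62   0.62  -1.403] 0.0000
b0 [ 0.    0.   -0.98  0.    0.    0.  ] [-0.823  0.611  1.8    0.683  0.563 -1.477] 0.0000
```

Call:
step_arm(
  targets=[
    {"tx": -0.15,"ty": 0.01,"tz": -0.08,"wx": -0.2,"wy": -3,"wz": 0,"fingers": 0},
    {"tx": -0.38,"ty": 0.02,"tz": -0.24,"wx": -0.45,"wy": -7.5,"wz": 0,"fingers": 0},
    {"tx": -0.64,"ty": 0.04,"tz": -0.44,"wx": -0.8,"wy": -13,"wz": 0,"fingers": 0},
    {"tx": -0.82,"ty": 0.05,"tz": -0.65,"wx": -1.1,"wy": -18,"wz": 0,"fingers": 0},
    {"tx": -0.98,"ty": 0.06,"tz": -0.87,"wx": -1.4,"wy": -23,"wz": 0,"fingers": 0},
    {"tx": -1.14,"ty": 0.07,"tz": -1.1,"wx": -1.7,"wy": -28,"wz": 0,"fingers": 0},
    {"tx": -1.28,"ty": 0.08,"tz": -1.33,"wx": -2,"wy": -33,"wz": 0,"fingers": 0},
    {"tx": -1.6,"ty": 0.1,"tz": -1.36,"wx": -2.2,"wy": -36,"wz": 0,"fingers": 0},
    {"tx": -1.9,"ty": 0.12,"tz": -1.39,"wx": -2.3,"wy": -38,"wz": 0,"fingers": 0},
    {"tx": -2.03,"ty": 0.13,"tz": -1.4,"wx": -2.3,"wy": -38,"wz": 0,"fingers": 0},
  ],
)

```text
time_s: 13.45
tool_pos: [316.1, 325.5, 197.6]
ee_rot: [0.71, 0.67, 0.148, 0.158]
contact_force: [-0.3, -0.9, -1.8]
finger_gap: 11.5
gripper_force: 60.0
```

Call:
step_arm(
  targets=[
    {"tx": -0.05,"ty": -0.2,"tz": 0.08,"wx": 0,"wy": 0,"wz": 0,"fingers": 0},
    {"tx": -0.1,"ty": -0.6,"tz": 0.22,"wx": 0,"wy": 0,"wz": 0,"fingers": 0},
    {"tx": -0.16,"ty": -1.0,"tz": 0.38,"wx": 0,"wy": 0,"wz": 0,"fingers": 0},
    {"tx": -0.21,"ty": -1.4,"tz": 0.52,"wx": 0,"wy": 0,"wz": 0,"fingers": 0},
    {"tx": -0.2,"ty": -1.8,"tz": 0.63,"wx": 0,"wy": 0,"wz": 0.4,"fingers": 0},
    {"tx": -0.16,"ty": -2.2,"tz": 0.7,"wx": 0,"wy": 0,"wz": 1.1,"fingers": 0},
    {"tx": -0.12,"ty": -2.6,"tz": 0.78,"wx": 0,"wy": 0,"wz": 1.8,"fingers": 0},
    {"tx": -0.08,"ty": -3.0,"tz": 0.85,"wx": 0,"wy": 0,"wz": 2.4,"fingers": 0},
    {"tx": -0.05,"ty": -3.4,"tz": 0.92,"wx": 0,"wy": 0,"wz": 3,"fingers": 0},
    {"tx": -0.03,"ty": -3.7,"tz": 0.97,"wx": 0,"wy": 0,"wz": 3.4,"fingers": 0},
  ],
)

```text
time_s: 14.45
tool_pos: [316.7, 139.4, 247.5]
ee_rot: [0.691, 0.69, 0.154, 0.153]
contact_force: [-0.4, -0.3, -2.3]
finger_gap: 11.8
gripper_force: 60.0
```

```bash
python3 k4.py 4; python3 -c "
from h import *
print(r.observe()['q'],r.observe()['contact_force'])"
```

```text
m2 [-0.01  0.01 -0.01 -0.04  0.08  0.1 ] [ 0.644 -0.236  2.385 -0.416  0.679  0.929] 0.0000
m1 [ 1.01 -2.07  0.2  -0.    0.    5.73] [ 0.099 -0.246  2.353  0.001  0.598 -0.001] 0.0000
m0 [ 0.6 -3.   0.   0.   0.   0. ] [-0.442 -0.118  2.27   0.372  0.644 -0.802] 0.0000
b3 [ 0.6  -3.   -0.6   0.   -0.   -0.06] [-0.748  0.137  2.114  0.54   0.663 -1.24 ] 0.0000
b1 [ 1.22 -1.64 -1.8   0.    0.    0.  ] [-0.789  0.44   1.976  0.684  0.545 -1.449] 0.0000
b0 [ 0.    0.   -0.98  0.    0.    0.  ] [-0.793  0.536  2.     0.835  0.46  -1.624] 0.0000
[ 0.59346034 -0.2323016   2.3882446  -0.39994843  0.65496915  0.87388567] [-0.44125416 -0.32000899 -2.33067646]
```

Call:
step_arm(
  targets=[
    {"tx": 0.1,"ty": -0.2,"tz": 0.02,"wx": 0,"wy": 0,"wz": 0.6,"fingers": 0},
    {"tx": 0.3,"ty": -0.6,"tz": 0.06,"wx": 0,"wy": 0,"wz": 1.7,"fingers": 0},
    {"tx": 0.55,"ty": -1.1,"tz": 0.1,"wx": 0,"wy": 0,"wz": 3.1,"fingers": 0},
    {"tx": 0.78,"ty": -1.6,"tz": 0.15,"wx": 0,"wy": 0,"wz": 4.5,"fingers": 0},
    {"tx": 1.0,"ty": -2.1,"tz": 0.19,"wx": 0,"wy": 0,"wz": 5.8,"fingers": 0},
    {"tx": 1.1,"ty": -2.6,"tz": 0.19,"wx": 0,"wy": 0,"wz": 5.8,"fingers": 0},
    {"tx": 1.2,"ty": -3.1,"tz": 0.19,"wx": 0,"wy": 0,"wz": 5.8,"fingers": 0},
    {"tx": 1.3,"ty": -3.6,"tz": 0.19,"wx": 0,"wy": 0,"wz": 5.8,"fingers": 0},
    {"tx": 1.4,"ty": -4.1,"tz": 0.19,"wx": 0,"wy": 0,"wz": 5.8,"fingers": 0},
    {"tx": 1.5,"ty": -4.6,"tz": 0.19,"wx": 0,"wy": 0,"wz": 5.8,"fingers": 0},
  ],
)

```text
time_s: 15.45
tool_pos: [391.6, -91.3, 257.2]
ee_rot: [0.655, 0.724, 0.161, 0.147]
contact_force: [0.6, 0.0, -1.7]
finger_gap: 11.6
gripper_force: 60.0
```

Call:
step_arm(
  targets=[
    {"tx": 0.1,"ty": -0.5,"tz": 0,"wx": 0,"wy": 0,"wz": 0,"fingers": 0},
    {"tx": 0.2,"ty": -1.0,"tz": -0.05,"wx": 0,"wy": 0,"wz": 0,"fingers": 0},
    {"tx": 0.3,"ty": -1.5,"tz": -0.15,"wx": 0,"wy": 0,"wz": 0,"fingers": 0},
    {"tx": 0.4,"ty": -2.0,"tz": -0.25,"wx": 0,"wy": 0,"wz": 0,"fingers": 0},
    {"tx": 0.5,"ty": -2.5,"tz": -0.4,"wx": 0,"wy": 0,"wz": 0,"fingers": 0},
    {"tx": 0.6,"ty": -3.0,"tz": -0.55,"wx": 0,"wy": 0,"wz": 0,"fingers": 0},
    {"tx": 0.7,"ty": -3.4,"tz": -0.6,"wx": 0,"wy": 0,"wz": 0,"fingers": 0},
    {"tx": 0.75,"ty": -3.6,"tz": -0.6,"wx": 0,"wy": 0,"wz": 0,"fingers": 0},
    {"tx": 0.75,"ty": -3.6,"tz": -0.6,"wx": 0,"wy": 0,"wz": 0,"fingers": 0},
  ],
)

```text
time_s: 16.35
tool_pos: [429.1, -270.9, 226.9]
ee_rot: [0.655, 0.724, 0.161, 0.146]
contact_force: [-0.0, -0.5, -2.8]
finger_gap: 11.7
gripper_force: 60.0
```

```bash
python3 k4.py 8; python3 -c "
from h import *
print(r.observe()['q'],r.observe()['contact_force'])"
```

```text
b1 [ 1.17 -1.49 -1.8   0.06  0.11  0.02] [-0.818  0.437  1.969  0.677  0.565 -1.465] 0.0000
b0 [ 0.    0.   -0.98  0.    0.    0.  ] [-0.824  0.533  1.988  0.811  0.483 -1.625] 0.0000
[-0.78886522  0.14282266  2.09992327  0.54512899  0.68569246 -1.2776624 ] [-0.00503624 -0.52446557 -2.7683641 ]
```

Call:
step_arm(
  targets=[
    {"tx": 0.15,"ty": -0.2,"tz": -0.15,"wx": 0,"wy": 0,"wz": 0,"fingers": 0},
    {"tx": 0.4,"ty": -0.5,"tz": -0.45,"wx": 0,"wy": 0,"wz": 0,"fingers": 0},
    {"tx": 0.65,"ty": -0.85,"tz": -0.85,"wx": 0,"wy": 0,"wz": 0,"fingers": 0},
    {"tx": 0.9,"ty": -1.15,"tz": -1.25,"wx": 0,"wy": 0,"wz": 0,"fingers": 0},
    {"tx": 1.1,"ty": -1.4,"tz": -1.6,"wx": 0,"wy": 0,"wz": 0,"fingers": 0},
    {"tx": 1.17,"ty": -1.49,"tz": -1.8,"wx": 0,"wy": 0.1,"wz": 0,"fingers": 0},
    {"tx": 1.17,"ty": -1.49,"tz": -1.8,"wx": 0,"wy": 0.1,"wz": 0,"fingers": 0},
    {"tx": 1.17,"ty": -1.49,"tz": -1.8,"wx": 0,"wy": 0.1,"wz": 0,"fingers": 0},
  ],
)

```text
time_s: 17.15
tool_pos: [487.1, -342.7, 136.6]
ee_rot: [0.655, 0.724, 0.16, 0.144]
contact_force: [-0.5, -0.6, -1.3]
finger_gap: 11.6
gripper_force: 60.0
```

```bash
python3 k4.py 8
cat > ov.py <<'E'
from plan import *
def go(name,PB,z):
    s=snap('side');t=snap('top')
    def f(s,x0,y0,k=5):
        im=cv2.resize(s['image'][y0:y0+110,x0:x0+80],None,fx=k,fy=k,interpolation=cv2.INTER_CUBIC)
        def line(obj,col,B):
            q=[tuple(int(round((v-o+.5)*k)) for v,o in zip(proj(s,local(B,p)),(x0,y0))) for p in obj]
            for a,b in zip(q,q[1:]+q[:1]):cv2.line(im,a,b,col,1)
        line([[80,65,28+z],[-80,65,32+z],[-80,-65,32+z],[80,-65,28+z]],(0,0,255),PB)
        line([[80,65,z],[-80,65,z],[-80,-65,z],[80,-65,z]],(0,255,0),PB)
        h=87.5
        line([[15+h,h,60],[15+h,-h,60],[15-h,-h,60],[15-h,h,60]],(255,0,0),BAL)
        return im
    cv2.imwrite('pics/'+name,np.hstack([f(s,280,200),f(t,330,145)]))
E
python3 - <<'E'
from ov import *
c=cur(); x=c[0]-panR(BAL[2],0)@Tg; print('pan origin est',x)
go('b1.png',[x[0],x[1],BAL[2]],x[2]-2)
E
```

```text
b1 [ 0.01 -0.05  0.   -0.04 -0.07 -0.12] [-0.814  0.425  1.967  0.663  0.574 -1.446] 0.0000
b0 [ 0.    0.   -0.98  0.    0.    0.  ] [-0.815  0.514  1.982  0.779  0.497 -1.581] 0.0000
pan origin est [ 620.436 -329.424  109.853]
```

View pics/b1.png

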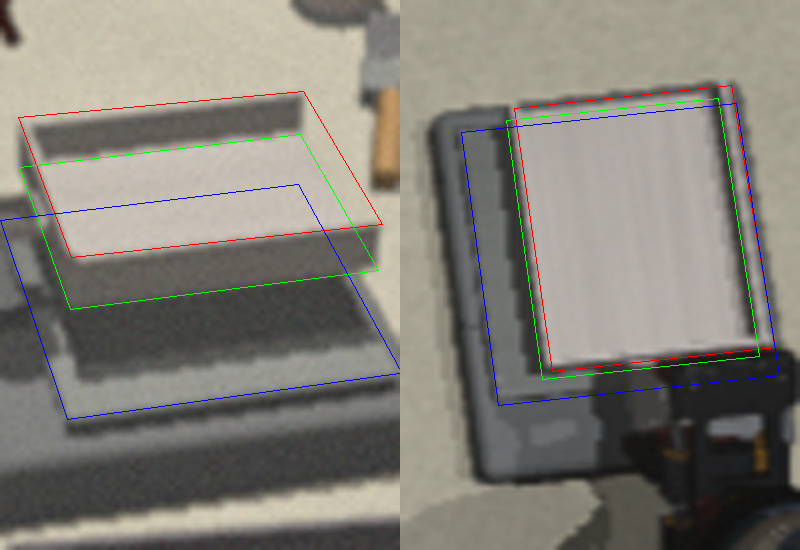

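The pan is empty and level over the platform, and its overlay fits. I'll lower it.

Call:
step_arm(
  targets=[
    {"tx": 0.01,"ty": -0.02,"tz": -0.1,"wx": 0,"wy": 0,"wz": 0,"fingers": 0},
    {"tx": 0.01,"ty": -0.05,"tz": -0.3,"wx": 0,"wy": 0,"wz": -0.1,"fingers": 0},
    {"tx": 0.01,"ty": -0.05,"tz": -0.5,"wx": 0,"wy": 0,"wz": -0.1,"fingers": 0},
    {"tx": 0.01,"ty": -0.05,"tz": -0.7,"wx": 0,"wy": 0,"wz": -0.1,"fingers": 0},
    {"tx": 0.01,"ty": -0.05,"tz": -0.82,"wx": 0,"wy": 0,"wz": -0.1,"fingers": 0},
    {"tx": 0.01,"ty": -0.05,"tz": -0.88,"wx": 0,"wy": 0,"wz": -0.1,"fingers": 0},
    {"tx": 0.01,"ty": -0.05,"tz": -0.91,"wx": 0,"wy": 0,"wz": -0.1,"fingers": 0},
    {"tx": 0.01,"ty": -0.05,"tz": -0.93,"wx": 0,"wy": 0,"wz": -0.1,"fingers": 0},
    {"tx": 0.01,"ty": -0.05,"tz": -0.93,"wx": 0,"wy": 0,"wz": -0.1,"fingers": 0},
  ],
)

```text
time_s: 18.15
tool_pos: [488.1, -346.1, 89.8]
ee_rot: [0.656, 0.724, 0.16, 0.145]
contact_force: [0.0, 0.0, -2.6]
finger_gap: 11.8
gripper_force: 60.0
```

Call:
step_arm(
  targets=[
    {"tx": 0,"ty": 0,"tz": -0.02,"wx": 0,"wy": 0,"wz": 0,"fingers": 0},
    {"tx": 0,"ty": 0,"tz": -0.02,"wx": 0,"wy": 0,"wz": 0,"fingers": 0},
  ],
)

```text
time_s: 18.35
tool_pos: [488.3, -346.2, 89.2]
ee_rot: [0.655, 0.724, 0.16, 0.145]
contact_force: [0.2, -0.1, 0.5]
finger_gap: 11.7
gripper_force: 60.0
```

Call:
step_arm(
  targets=[
    {"tx": 0,"ty": 0,"tz": -0.02,"wx": 0,"wy": 0,"wz": 0,"fingers": 0},
    {"tx": 0,"ty": 0,"tz": -0.02,"wx": 0,"wy": 0,"wz": 0,"fingers": 0},
  ],
  squeeze=20,
)

```text
time_s: 18.55
tool_pos: [488.5, -346.5, 89.0]
ee_rot: [0.655, 0.723, 0.16, 0.146]
contact_force: [-2.8, 0.1, 8.8]
finger_gap: 11.9
gripper_force: 20.0
```

Call:
step_arm(
  targets=[
    {"tx": 0,"ty": 0,"tz": 0,"wx": 0,"wy": 0,"wz": 0,"fingers": 0.2},
    {"tx": 0,"ty": 0,"tz": 0,"wx": 0,"wy": 0,"wz": 0,"fingers": 0.35},
    {"tx": 0,"ty": 0,"tz": 0,"wx": 0,"wy": 0,"wz": 0,"fingers": 0.5},
    {"tx": 0,"ty": 0,"tz": 0,"wx": 0,"wy": 0,"wz": 0,"fingers": 0.5},
    {"tx": 0,"ty": 0,"tz": 0,"wx": 0,"wy": 0,"wz": 0,"fingers": 0.5},
  ],
)

```text
time_s: 19.05
tool_pos: [488.0, -345.9, 87.5]
ee_rot: [0.656, 0.724, 0.16, 0.145]
contact_force: [-0.6, 0.6, 0.1]
finger_gap: 43.2
gripper_force: 0.0
```

Call:
step_arm(
  targets=[
    {"tx": -0.08,"ty": -0.01,"tz": 0.18,"wx": 0,"wy": 0,"wz": 0,"fingers": 0.5},
    {"tx": -0.25,"ty": -0.03,"tz": 0.54,"wx": 0,"wy": 0,"wz": 0,"fingers": 0.5},
    {"tx": -0.5,"ty": -0.05,"tz": 1.07,"wx": 0,"wy": 0,"wz": 0,"fingers": 0.5},
    {"tx": -0.8,"ty": -0.08,"tz": 1.71,"wx": 0,"wy": 0,"wz": 0,"fingers": 0.5},
    {"tx": -1.1,"ty": -0.11,"tz": 2.36,"wx": 0,"wy": 0,"wz": 0,"fingers": 0.5},
    {"tx": -1.5,"ty": -0.15,"tz": 3.0,"wx": 0,"wy": 0,"wz": 0,"fingers": 0.5},
    {"tx": -1.7,"ty": -0.2,"tz": 3.3,"wx": 0,"wy": 0,"wz": 0,"fingers": 0.5},
    {"tx": -1.7,"ty": -0.2,"tz": 3.3,"wx": 0,"wy": 0,"wz": 0,"fingers": 0.5},
  ],
)

```text
time_s: 19.85
tool_pos: [402.6, -357.4, 255.7]
ee_rot: [0.656, 0.723, 0.159, 0.147]
contact_force: [0.7, -0.5, -0.3]
finger_gap: 43.8
gripper_force: 0.0
```

Run:
```python
from ov import *
b=local(BAL,[15,0,60]);go('e0.png',[b[0],b[1],BAL[2]],60)
a=cv2.imread('pics/e0.png');t=snap('top')['image']
a=cv2.resize(a,(560,385));c=cv2.resize(t[150:250,110:210],(240,240),interpolation=cv2.INTER_CUBIC);d=cv2.resize(t,(240,180))
R=np.vstack([c,d]);a=cv2.copyMakeBorder(a,0,420-385,0,0,cv2.BORDER_CONSTANT)
cv2.imwrite('pics/e.png',np.hstack([a,R]))
```

```text
(no output)
```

View pics/e.png

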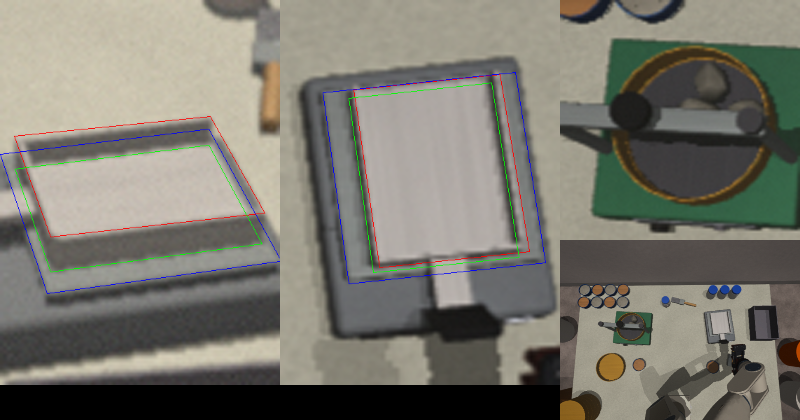

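The pan lies flat and centred on the platform within its overlay, all three stones are in the sieve, and the gripper is clear. I'll hand the job in.

```bash
python3 -c "
from station import r
print(r.finish_job())"
```

```text
the job is handed in; nothing more can be done
None
```

The job is handed in (about 20 s on the robot's clock): all three stones are in the shaker's sieve, the empty pan is flat and centred on the balance platform and released, and the gripper is clear.

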